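# Change the wheel in the push-latch wheel chest

## Robot

A 6-joint arm with a two-finger parallel gripper is mounted at the origin on a cart in front of the work surface, level with it; the furniture and walls round the work are solid. World frame = base frame: x ahead of the robot, y to its left, z up, the work surface at z = 0. Lengths are in m, angles in rad, forces in N, time in s.
With the tool pointing down it reaches from about 0.35 to 1 m from the base axis. Payload 7.1 kg.
Tool frame: the origin (TCP) lies midway between the tips of the shut fingers; the grasp point (between the pads) lies grip_point_offset behind it (grip_point_offset is the distance from the TCP to the grasp point, in m); z points along the fingers, y is the line along which they close (so a half turn about z gives the same grasp; the last joint's range is limited). The gripper opens to 85 mm and grips with 20 to 120 N. Pads are 22 mm wide; open, the fingers measure 114 mm over their backs; the gripper's body (76 mm by 85 mm) begins 54 mm behind the grasp point. The pads swing forward as they close: fully open they stand 13 mm farther back than shut.
Start: joints at [-1.317, 0.423, 1.63, -0, 1.089, -0.019], TCP at [0.168, -0.602, 0.231] pointing down, gripper open.
Joint ranges: [-3, 3], [-0.9, 2.11], [0.09, 2.58], [-1.31, 4.45], [0.11, 2.69], [-2.54, 2.54]. Speed limits (rad/s): [2.39, 2.39, 3.01, 3.14, 3.14, 3.14].

## Interface

Orientations are given as a rotation vector (axis times angle).
In Python, from bench import get_obs, get_image, camera_info, sign_off, grip_point_offset gives the robot as it stands.
- The arm moves only by the tool carry_out, never from a script. Its argument "deltas" is text: rows parted by semicolons, each of 5 numbers parted by spaces: the shift along the tool's x, y, z in m, then the turn about the tool's z in rad, then the closure, from 0 (fully open) to 1 (shut). A call has exactly 10 rows; each row is the pose to reach, as a shift and turn from the pose commanded when the call began, along the tool's axes at that moment; what a row does not reach only later rows make up. A row lasts 1/8 s, in which the tool goes at most 62.5 mm and 10.7 degrees, less where a joint would pass 70% of its speed; a pose out of reach is approached as far as the arm can. A call with a gripper value outside its range is refused whole. The fingers move at their own pace and stop on an object; the grip force is fixed at half the most. Time passes only in rows, so rows that repeat a pose let the fingers close, or fill a call up. It gives the time, the measured TCP pose, the force, the opening and the grip force at its end, in the units of the state.
- get_obs(): the state, without advancing time (a new reading comes with each control period).
- get_image(name): name is "scene" or "top" or "wrist"; returns the picture (400x640x3 uint8, red, green, blue); there is no depth.
- camera_info(name): a dict with "fx", "fy", "cx", "cy" (pixels), "extrinsics" (4x4, takes a point from camera to world coordinates); the wrist camera has in their place "tool_from_camera" (4x4, takes a point from camera to tool coordinates, whose origin is the TCP and whose axes are the flange's). Camera axes: x right, y down, z forward; pixel columns grow to the right and rows downward; lengths in m; the calibration is good to about 2 mm. A picture is of the moment at which its call begins: read the wrist's pose just before it. camera_info takes no time and is no camera call.
- sign_off(): hands the job in; it is judged then, once.
The state is a dict: "time_s": time; "joint_positions": joint angles; "qvel": joint speeds; "tau": joint torques, N m; "tcp_pos": TCP position; "orientation": TCP orientation; "contact_force": force on the tool from outside, world axes, zero at the start; "torque": the same for the moment, N m; "width": opening from 0.0 (shut) to 1.0 (fully open); "grip_force": force on a finger pad.
Only numpy, scipy, OpenCV 4.12 (cv2) and the standard library are available. Lean on these libraries where they do the work, as an engineer would, in place of code of your own. Each camera call takes 0.05 s, during which the arm holds its last target. There are 200 camera calls.

## Task

The oil bottle and the paste tin stand in front of the wheel chest's drawer: set both aside on the dark grey rubber pad, press the handle-less drawer front in and let go so that it springs out, pull it open, lay the green grinding wheel in the steel tray and then lay the white felt bob from the tray in the hollow that the green wheel left. Then push the drawer in until it latches shut, and stand the two things back in front of it, the oil bottle on the yellow-ringed mark and the paste tin on the red-ringed mark. Keep the oil bottle upright throughout.

Things in the scene. Friction and masses are not known exactly. Their poses are not given: they have to be found in the camera images.
- oil_bottle: Small amber oil bottle with a needle spout, standing upright, loose, 0.03 kg. Body 28 mm in diameter up to 52 mm height, then a neck 16 mm wide to 64 mm; the thin needle ends at 93 mm. Origin: centre of its underside; z up its axis. Grasp the round body.
- paste_tin: Round silver polishing-paste tin with a red lid label, 56 mm in diameter, 21 mm high, loose, standing flat, 0.06 kg. Origin: centre of its underside.
- green_wheel: Green cup grinding wheel, 45 mm across, 12 thick, loose, 0.03 kg, flat. Origin: centre of underside. At the start in one of the drawer's two hollows, under the clear sheet; a blue rubber wheel (36 mm), which stays, lies in the other. Hollows: 58 mm wide, 4 deep, floor 15 mm above the table, centres at x = -23, y = +36 / -36 mm in the chest's frame when shut; they move to -x with the drawer.
- felt_bob: Off-white felt polishing bob, a disc 40 mm in diameter and 12 mm thick, loose, 12 g. Origin: centre of its underside. At the start it lies flat near the -x end of the steel tray.
- chest: Dark wooden chest fixed to the table, 170 x 170 x 50 mm high, top a fixed clear sheet that starts 13 mm behind the front. Origin: centre of underside; +x from front to back, front face at x = -85 mm. Its drawer slides along x: front panel flush, no handle, 151 wide, 10 thick, 7 to 44 mm above the table; behind it a flat board, no side walls, 19 mm above the table, with two round hollows (see green wheel).
- drawer (a joint): Drawer opening, m: 0 shut, 0.1 fully open (stop). Touch latch: press the front in 8 mm (-0.008) to its stop (under 15 N) and back off: it springs out to 0.047, leaving 37 mm behind the panel to take its top edge. It slides stiffly (1 N, plus 2 N per 0.1 m/s) and stays where left. To shut, push to the same stop and back off: the latch holds nearly flush; pressing again would release it.
- bottle_mark: Home of the oil bottle: a flat vinyl dot on the table in front of the drawer, white, 34 mm wide, with a yellow ring round it (44 mm over all). Origin: its centre, at table height.
- tin_mark: Home of the paste tin: a flat vinyl dot on the table in front of the drawer, white, 62 mm wide, with a red ring round it (72 mm over all). Origin: its centre, at table height. The two marks lie 76 mm apart and change sides between starts.
- side_pad: Dark grey ribbed rubber pad fixed on the table, 160 (x) x 105 (y) mm, 3 mm thick: the place to set things aside. Origin: centre of its underside.
- tray: Shallow steel tray fixed on the table, 170 (x) x 115 (y) mm outside, rim 10 mm high and 3 mm thick, floor 3 mm thick. Origin: centre of its underside. Pad and tray lie on opposite sides of the chest and change sides between starts.
There are look-alikes about, which are no part of the job. Of the things that look like the felt_bob, take the one that is farthest to the robot's left at the start.

How it is judged:
By the outcome, as a careful person would: the job done as asked, in the order asked, and still so for the second after the job is handed in, with the robot touching nothing.
It also fails if it takes over 144 s, if anything falls off the work surface, if the arm or the gripper's body presses on something with over 40 N, if the wrist force passes 120 N, or if a joint passes its speed limit or range.

## Working session

There is one attempt and no reset: what is moved stays moved. The work goes in short steps, Python scripts to look and compute and a tool call to move; the robot and the scene stay as the last step left them, time stands still between calls to the robot, and variables do not carry over. Pictures are saved under pics/ and viewed, at most 14 in all, crops included, and the job is handed in when it is done.

Besides the shell and the picture viewer there is one more tool, called after "Request:" as a command line: name --argument value ..., lists and objects as JSON in quotes. carry_out: Moves the arm, as the interface text tells. Its arguments: {"type":"object","properties":{"deltas":{"type":"string"}},"required":["deltas"]}

```bash
mkdir -p pics
python3 - <<'E'
from bench import *
import cv2
print(get_obs(), grip_point_offset)
for n in ("scene","top","wrist"):
    im=get_image(n); cv2.imwrite(f"pics/{n}0.png",im[:,:,::-1]); print(n,camera_info(n))
a=cv2.imread("pics/scene0.png");b=cv2.imread("pics/top0.png")
E
```

```text
{'time_s': 0.0, 'joint_positions': array([-1.31701454e+00,  4.23843138e-01,  1.63072613e+00, -1.11945668e-05,
        1.08860002e+00, -1.89863831e-02]), 'qvel': array([-0.00025176, -0.00096957, -0.00089783, -0.00123911,  0.00021241,
        0.00085214]), 'tau': array([ 2.03544587e-03, -5.57372081e+01, -2.81735569e+01,  9.11126244e-05,
        7.36605056e-03,  5.52608157e-06]), 'tcp_pos': array([ 0.16826138, -0.60133465,  0.23053007]), 'orientation': array([-3.11086891e+00, -4.26931555e-01,  3.05390511e-04]), 'contact_force': array([ 0.63330575, -0.11857891, -0.61712356]), 'torque': array([ 0.00414233, -0.01099486,  0.00974752]), 'grip_force': 0.0, 'width': 1.0003594416148665} 0.0187
scene {'fx': 366.0228703713988, 'fy': 366.0228703713988, 'cx': 323.2446610616975, 'cy': 200.25499537367836, 'extrinsics': array([[-0.71342951, -0.43853782,  0.54653721,  0.09545734],
       [-0.70071162,  0.44130936, -0.56057941,  0.48521765],
       [ 0.00464328, -0.78289886, -0.62213166,  0.56921158],
       [ 0.        ,  0.        ,  0.        ,  1.        ]])}
top {'fx': 381.42017792354557, 'fy': 381.42017792354557, 'cx': 319.0015709976321, 'cy': 195.45283992748708, 'extrinsics': array([[ 0.0083162 , -0.99357961,  0.11282907,  0.43379296],
       [-0.99993919, -0.00744556,  0.00813565,  0.00416493],
       [-0.00724334, -0.11288986, -0.99358111,  1.01499478],
       [ 0.        ,  0.        ,  0.        ,  1.        ]])}
wrist {'fx': 285.08776413166737, 'fy': 285.08776413166737, 'cx': 319.7084910535968, 'cy': 204.0125361099067, 'tool_from_camera': array([[ 2.72615931e-04, -9.58946889e-01, -2.83585596e-01,
         7.15237693e-02],
       [ 9.99999931e-01,  3.33287550e-04, -1.65696521e-04,
        -1.06972172e-03],
       [ 2.53409711e-04, -2.83585531e-01,  9.58946913e-01,
        -1.41557473e-01],
       [ 0.00000000e+00,  0.00000000e+00,  0.00000000e+00,
         1.00000000e+00]])}
```

View pics/top0.png

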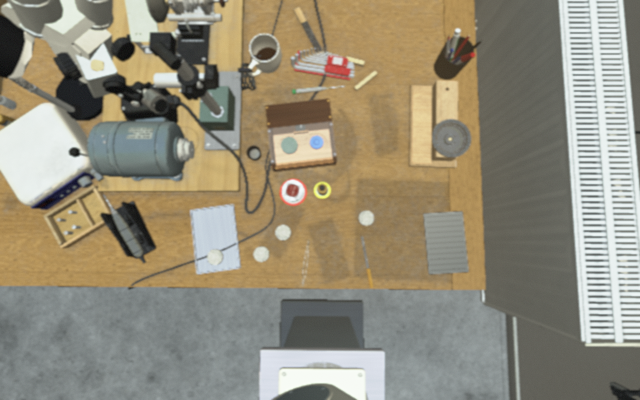

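View pics/scene0.png

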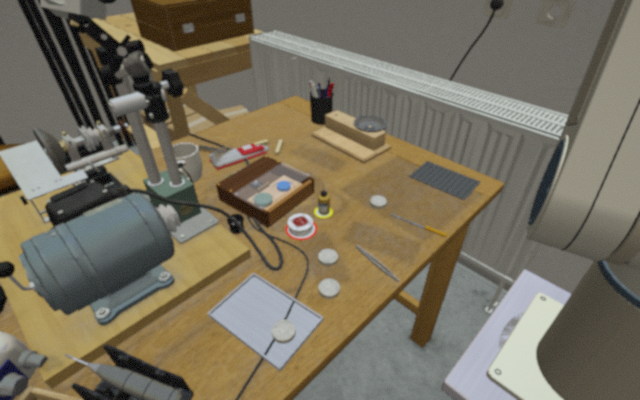

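Top view: tin at (292,191), bottle at (322,189), chest front at y≈167 px, green wheel (289,143), blue wheel (316,142), tray (215,238), pad (446,243). Things that look like the felt bob: (215,257) in the tray, (262,254), (283,232), (366,218). The farthest left is (215,257), near the tray's -x end, which fits the description. I'll check it in a close crop.

```bash
cat > h.py <<'E'
from bench import *
import numpy as np, cv2
from scipy.spatial.transform import Rotation as R
def cam(n):
    c=camera_info(n)
    if n=="wrist":
        o=get_obs(); T=np.eye(4); T[:3,:3]=R.from_rotvec(o["orientation"]).as_matrix(); T[:3,3]=o["tcp_pos"]
        E=T@c["tool_from_camera"]
    else: E=c["extrinsics"]
    return dict(c,E=E)
def ray(c,uv):
    d=c["E"][:3,:3]@np.array([(uv[0]-c["cx"])/c["fx"],(uv[1]-c["cy"])/c["fy"],1]); return c["E"][:3,3],d/np.linalg.norm(d)
def onz(c,uv,z):
    p,d=ray(c,uv); return (p+d*(z-p[2])/d[2]).round(4)
def tri(c1,u1,c2,u2):
    A=np.zeros((3,3));b=np.zeros(3)
    for c,u in((c1,u1),(c2,u2)):
        p,d=ray(c,u);M=np.eye(3)-np.outer(d,d);A+=M;b+=M@p
    return np.linalg.solve(A,b).round(4)
def proj(c,p):
    q=np.linalg.inv(c["E"])@np.append(p,1); return (q[:2]/q[2]*[c["fx"],c["fy"]]+[c["cx"],c["cy"]]).round(1)
def totool(p):  # shift of a world vector target in tool axes
    o=get_obs(); return (R.from_rotvec(o["orientation"]).as_matrix().T@(np.array(p)-o["tcp_pos"])).round(4)
E
python3 - <<'E'
from h import *
t=cam("top"); s=cam("scene")
P=dict(tin=((292.5,190.5),.02),tinS=None,bottle=((322,188),.03),bob=((215,257),.015),wheel=((289,143.5),.027),blue=((316,142.5),.027),
 chFL=((273,169.5),.05),chFR=((336,166),.05),trayTL=((191,208),.01),trayTR=((233.5,206),.01),trayBL=((197,273),.01),trayBR=((240,270),.01),padTL=((424,212.5),0),padTR=((462,211.5),0),padBL=((428,274),0),padBR=((467,272.5),0))
for k,v in P.items():
    if v: print(k,onz(t,*v))
print("tri tin",tri(t,(292.5,190.5),s,(301,224)),"bob",tri(t,(215,257),s,(283,329)),"wheel",tri(t,(289,143.5),s,(262,200)))
a=cv2.imread("pics/top0.png")[120:300,180:480]
cv2.imwrite("pics/c1.png",cv2.resize(a,(800,480),interpolation=cv2.INTER_CUBIC))
E
```

```text
tin [0.5594 0.0821 0.02  ]
bottle [0.5652 0.0046 0.03  ]
bob [0.3845 0.281  0.015 ]
wheel [0.6839 0.0929 0.027 ]
blue [0.6871 0.0214 0.027 ]
chFL [0.6096 0.1308 0.05  ]
chFR [ 0.6198 -0.031   0.05  ]
trayTL [0.5119 0.3511 0.01  ]
trayTR [0.5181 0.2386 0.01  ]
trayBL [0.3428 0.3277 0.01  ]
trayBR [0.3515 0.216  0.01  ]
padTL [ 0.5055 -0.2671  0.    ]
padTR [ 0.509 -0.368  0.   ]
padBL [ 0.3447 -0.2739  0.    ]
padBR [ 0.3495 -0.3756  0.    ]
tri tin [0.5594 0.082  0.0138] bob [0.3853 0.2819 0.0147] wheel [0.6855 0.0931 0.0186]
```

View pics/c1.png

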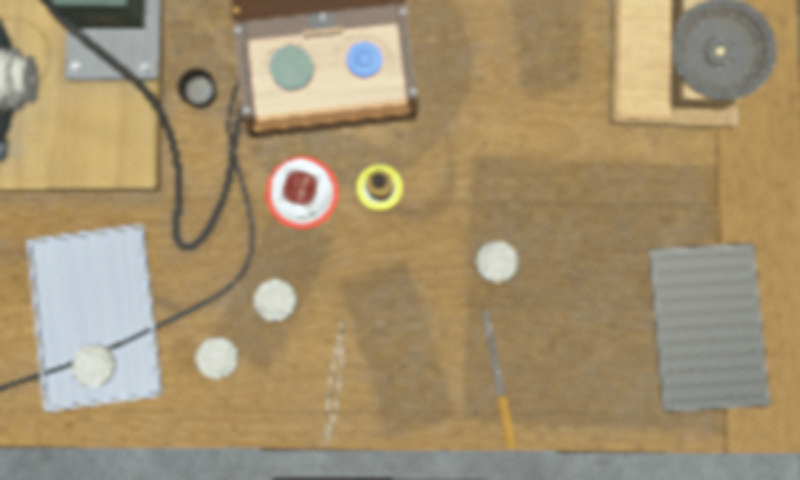

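The crop shows the tray with its bob at crop (93,365). The look-alikes lie on the bare table at (217,357), (274,299) and (497,261), so the tray bob stays my choice. Next I'll move over the chest front for a close look.

Request:
carry_out --deltas ".55 -.51 .06 .213 0;.55 -.51 .06 .213 0;.55 -.51 .06 .213 0;.55 -.51 .06 .213 0;.55 -.51 .06 .213 0;.55 -.51 .06 .213 0;.55 -.51 .06 .213 0;.55 -.51 .06 .213 0;.55 -.51 .06 .213 0;.55 -.51 .06 .213 0"

```text
time_s: 1.4
tcp_pos: [0.4951, -0.0689, 0.1814]
orientation: [3.14, 0.094, 0.0]
contact_force: [0.5, -0.8, 0.2]
width: 0.998
grip_force: 0.0
```

```bash
python3 -c "
from h import *
print(get_obs()['time_s'],get_obs()['tcp_pos'],get_obs()['orientation'],totool([.56,.04,.17]))"
```

```text
1.4 [ 0.4950731  -0.06890592  0.18138762] [3.14004301e+00 9.40476115e-02 4.83655959e-04] [ 0.0713 -0.1048  0.0114]
```

Request:
carry_out --deltas ".07 -.105 .01 0 .4;.07 -.105 .01 0 .4;.07 -.105 .01 0 .4;.07 -.105 .01 0 .4;.07 -.105 .01 0 .4;.07 -.105 .01 0 .4;.07 -.105 .01 0 .4;.07 -.105 .01 0 .4;.07 -.105 .01 0 .4;.07 -.105 .01 0 .4"

```text
time_s: 2.65
tcp_pos: [0.5578, 0.0382, 0.1715]
orientation: [3.14, 0.094, -0.0]
contact_force: [1.2, -0.3, 0.1]
width: 0.601
grip_force: 0.0
```

Run:
```python
from h import *
c=cam("wrist"); np.save("w1.npy",c["E"]); print(c["E"][:3,3])
cv2.imwrite("pics/w1.png",get_image("wrist")[:,:,::-1])
```

```text
[0.62894595 0.04331309 0.31305194]
```

View pics/w1.png

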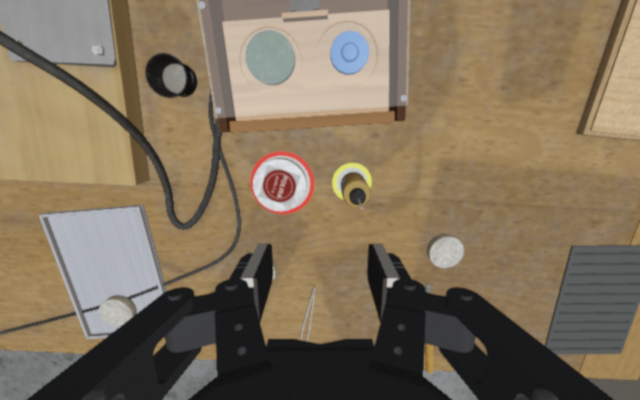

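The wrist view shows the red-ring mark with the tin at (283,184), the yellow-ring mark (352,182) with the bottle leaning to (358,200), the green wheel (270,57), the blue wheel (350,50), the chest's front lip from (222,131) to (405,120), the tray's bob (117,311) and the pad (595,300). I'll measure these by masks.

```bash
cat >> h.py <<'E'
def blobs(im,lo,hi,amin,roi=None):
    h=cv2.cvtColor(im,cv2.COLOR_BGR2HSV); lo=np.array(lo);hi=np.array(hi)
    if lo[0]<0: m=cv2.inRange(h,np.array([0,*lo[1:]]),hi)|cv2.inRange(h,np.array([180+lo[0],*lo[1:]]),np.array([180,*hi[1:]]))
    else: m=cv2.inRange(h,lo,hi)
    if roi: k=np.zeros_like(m); k[roi[1]:roi[3],roi[0]:roi[2]]=1; m*=k
    out=[]
    for c in cv2.findContours(m,cv2.RETR_EXTERNAL,cv2.CHAIN_APPROX_NONE)[0]:
        if cv2.contourArea(c)>amin:
            e=cv2.fitEllipse(cv2.convexHull(c)); out.append((np.round(e[0],1),np.round(e[1],1),cv2.contourArea(c)))
    return out
E
python3 - <<'E'
from h import *
c=camera_info("wrist"); c["E"]=np.load("w1.npy"); t=cam("top"); s=cam("scene")
w=cv2.imread("pics/w1.png"); T=cv2.imread("pics/top0.png"); S=cv2.imread("pics/scene0.png")
spec=dict(yellow=([22,120,120],[36,255,255],0),redring=([-8,120,120],[8,255,255],0),green=([60,25,60],[92,120,200],.027),blue=([100,100,100],[125,255,255],.027),bob=([10,0,170],[40,45,255],.015))
rw=dict(yellow=(320,150,385,215),redring=(240,140,325,225),green=(230,20,305,95),blue=(320,20,380,80),bob=(90,285,145,335))
rt=dict(yellow=(310,175,335,200),redring=(275,175,308,207),green=(275,130,300,155),blue=(305,130,330,155),bob=(204,245,226,268))
for k,(lo,hi,z) in spec.items():
    B=blobs(w,lo,hi,25,rw[k]); A=blobs(T,lo,hi,10,rt[k])
    for b in B: print(k,"W",b,onz(c,b[0],z))
    for b in A: print("   T",b,onz(t,b[0],z))
    if A and B:
        m=lambda q:max(q,key=lambda b:b[2])[0]; print("   tri",tri(c,m(B),t,m(A)))
p1,p2=onz(c,(222,131),.044),onz(c,(403,121),.044); print(p1,p2,np.degrees(np.arctan2(p2[0]-p1[0],p1[1]-p2[1])))
print("pad",[onz(c,u,.003) for u in((573,247),(640,247),(547,352))])
x0,y0=200,0
z=cv2.resize(w[0:225,200:430],None,fx=2.6,fy=2.6,interpolation=cv2.INTER_CUBIC); cv2.imwrite("pics/c2.png",z)
E
```

```text
yellow W (array([351.4, 181.7]), array([37.4, 39.3]), 185.0) [0.5646 0.004  0.    ]
   T (array([322. , 190.1]), array([17. , 18.3]), 225.0) [0.5636 0.0046 0.    ]
   tri [ 0.564   0.0042 -0.0023]
redring W (array([281.8, 182.3]), array([62.7, 65.1]), 3133.0) [0.5593 0.0818 0.    ]
   T (array([290. , 189.3]), array([5.3, 9.6]), 28.5) [0.5651 0.0905 0.    ]
   T (array([292.8, 191.8]), array([26.8, 27.4]), 32.5) [0.5584 0.0828 0.    ]
   tri [ 0.5587  0.0826 -0.0029]
green W (array([262.8,  66.7]), array([11.9, 20.8]), 28.5) [0.6723 0.0983 0.027 ]
green W (array([267.6,  43.6]), array([24. , 32.7]), 116.5) [0.6915 0.094  0.027 ]
   T (array([288.9, 144.9]), array([14.2, 14.8]), 149.5) [0.6801 0.0931 0.027 ]
   tri [ 0.6935  0.0979 -0.0057]
   T (array([316.1, 141.9]), array([ 9.8, 10.7]), 73.0) [0.6887 0.0211 0.027 ]
bob W (array([114.4, 312.6]), array([25. , 31.8]), 577.0) [0.3868 0.2817 0.015 ]
   T (array([215.1, 256.2]), array([12.5, 13.8]), 37.5) [0.3866 0.2809 0.015 ]
   tri [0.3868 0.2811 0.0152]
[0.6137 0.1321 0.044 ] [ 0.6323 -0.032   0.044 ] 6.466621545650991
pad [array([ 0.5024, -0.2653,  0.003 ]), array([ 0.5072, -0.3446,  0.003 ]), array([ 0.3494, -0.2784,  0.003 ])]
```

View pics/c2.png

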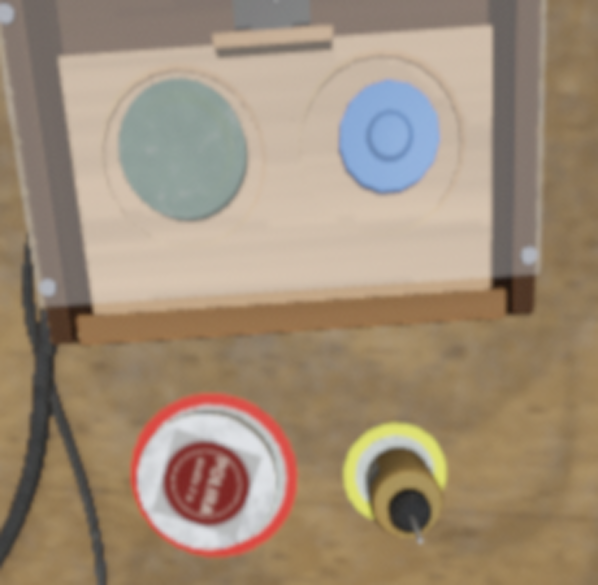

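The crop shows the tin's label at (279.2,185.8), the bottle's shoulder at (355.8,193) with its neck at (357.7,196.2), and the drawer's top front edge from (230,131.9) to (395,121.1). The chest yaw needs checking against the top view.

```bash
python3 - <<'E'
from h import *
c=camera_info("wrist"); c["E"]=np.load("w1.npy"); t=cam("top")
f=lambda u:(u[0]/2.6+200,u[1]/2.6)
yaw=lambda a,b:np.degrees(np.arctan2(b[0]-a[0],a[1]-b[1])).round(2)
def L(n,u,v,z):
    a,b=onz(c,f(u),z),onz(c,f(v),z); print(n,a,b,"mid",(a+b)/2,"yaw",yaw(a,b),"len",np.hypot(*(a-b)[:2]).round(4))
L("front top",(78,343),(507,315),.044)
L("panel back top",(95,312),(505,290),.044)
L("screws",(48,287),(530,255),.05)
L("wheels",(183,148),(389,136),.027)
g=lambda u:(u[0]/2.667+180,u[1]/2.667+120)
for u,v in (((250,133),(413,118)),((252,122),(412,106))): a,b=onz(t,g(u),.047),onz(t,g(v),.047); print("top",a,b,yaw(a,b))
print("tin",onz(c,f((206,483)),.021),"shoulder",onz(c,f((405,502)),.052),"neck",onz(c,f((410,510)),.064))
s=cam("scene"); print("neck tri w/scene", tri(c,f((410,510)),s,(324.5,193)))
E
python3 - <<'E'
import cv2
S=cv2.imread("pics/scene0.png"); cv2.imwrite("pics/c3.png",cv2.resize(S[150:250,200:360],(800,500),interpolation=cv2.INTER_CUBIC))
E
```

```text
front top [0.6133 0.1248 0.044 ] [ 0.6318 -0.0248  0.044 ] mid [0.62255 0.05    0.044  ] yaw 7.05 len 0.1507
panel back top [0.6241 0.1186 0.044 ] [ 0.64  -0.023  0.044] mid [0.63205 0.0478  0.044  ] yaw 6.41 len 0.1425
screws [0.6314 0.1325 0.05  ] [ 0.6512 -0.0283  0.05  ] mid [0.6413 0.0521 0.05  ] yaw 7.02 len 0.162
wheels [0.6808 0.0914 0.027 ] [0.6889 0.0199 0.027 ] mid [0.68485 0.05565 0.027  ] yaw 6.46 len 0.072
top [0.6092 0.1292 0.047 ] [ 0.625  -0.0281  0.047 ] 5.74
top [0.62   0.1275 0.047 ] [ 0.6368 -0.0271  0.047 ] 6.2
tin [0.5601 0.0818 0.021 ] shoulder [0.5647 0.0054 0.052 ] neck [0.5649 0.0052 0.064 ]
neck tri w/scene [0.5625 0.0034 0.057 ]
```

Request:
carry_out --deltas ".005 .033 .02 -.06 .4;.005 .033 .05 -.06 .4;.005 .033 .09 -.06 .4;.005 .033 .125 -.06 .4;.005 .033 .148 -.06 .4;.005 .033 .148 -.06 .4;.005 .033 .148 -.06 1;.005 .033 .148 -.06 1;.005 .033 .148 -.06 1;.005 .033 .148 -.06 1"

```text
time_s: 3.95
tcp_pos: [0.5658, 0.0055, 0.0246]
orientation: [3.136, 0.188, 0.004]
contact_force: [-0.3, -0.7, 7.0]
width: 0.307
grip_force: 58.7
```

Run:
```python
from h import *
print(totool([.427,-.29,.12]),totool([.48,-.315,.12]))
w=get_image("wrist")[:,:,::-1]; t=get_image("top")[:,:,::-1]
cv2.imwrite("pics/w2.png",np.hstack([w[:,100:540],cv2.resize(t[150:300,260:340],(213,400),interpolation=cv2.INTER_CUBIC)]))
```

```text
[-0.1729  0.2768 -0.0957] [-0.1233  0.308  -0.0955]
```

View pics/w2.png

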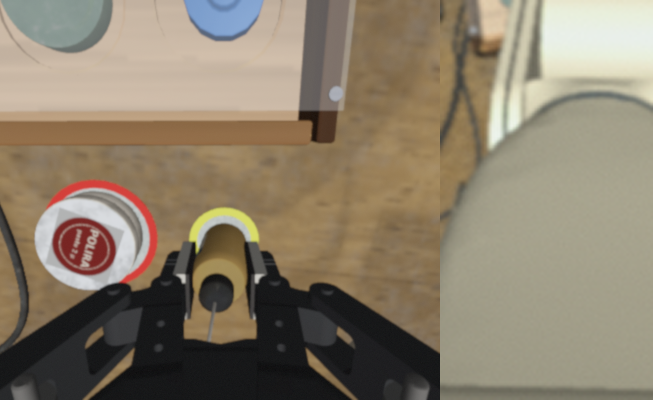

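The wrist view shows the bottle upright between the pads at (215,280), with the tin untouched at (85,240). Now I'll lift it and carry it to the pad.

Request:
carry_out --deltas "0 0 -.02 0 1;0 0 -.06 0 1;-.01 .02 -.09 0 1;-.03 .07 -.095 0 1;-.05 .12 -.095 0 1;-.07 .17 -.095 0 1;-.09 .22 -.095 0 1;-.11 .27 -.095 0 1;-.12 .30 -.095 0 1;-.123 .308 -.095 0 1"

```text
time_s: 5.3
tcp_pos: [0.4791, -0.3168, 0.1196]
orientation: [3.135, 0.184, 0.002]
contact_force: [-0.4, 0.4, -0.5]
width: 0.306
grip_force: 58.4
```

Run:
```python
from h import *
print(totool([.478,-.318,.0275]))
c=cam("wrist"); w=get_image("wrist")[:,:,::-1]; cv2.imwrite("pics/w3.png",w); np.save("w3.npy",c["E"])
for u in((.507,-.268),(.507,-.373),(.347,-.268)): print(proj(c,[*u,.003]))
```

```text
[-0.0013  0.001   0.0921]
[270.8 163.5]
[385.  176.8]
[260.5 312.7]
```

View pics/w3.png

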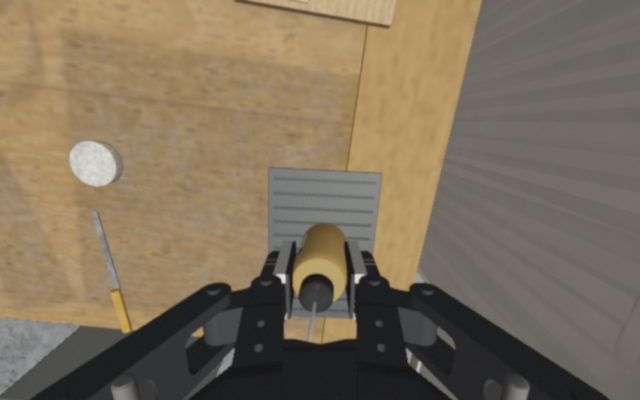

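The pad's far corners are at (270,168) and (381,172), where projected, and the bottle is upright over it. Lowering now.

Request:
carry_out --deltas "0 0 .03 0 1;0 0 .06 0 1;0 0 .078 0 1;0 0 .086 0 1;0 0 .09 0 1;0 0 .091 0 1;0 0 .091 0 1;0 0 .091 0 1;0 0 .091 0 1;0 0 .091 0 1"

```text
time_s: 6.6
tcp_pos: [0.4796, -0.3151, 0.0278]
orientation: [3.136, 0.188, 0.001]
contact_force: [0.2, -1.3, 1.7]
width: 0.303
grip_force: 58.6
```

Request:
carry_out --deltas "0 0 0 0 .4;0 0 0 0 .4;0 0 -.04 0 .4;0 0 -.09 0 .4;0 0 -.12 0 .4;.02 -.05 -.12 0 0;.04 -.11 -.12 0 0;.06 -.17 -.12 0 0;.08 -.23 -.12 0 0;.095 -.29 -.12 0 0"

```text
time_s: 7.85
tcp_pos: [0.5393, -0.0153, 0.1477]
orientation: [3.136, 0.188, 0.001]
contact_force: [1.0, -0.8, 0.5]
width: 1.002
grip_force: 0.0
```

Request:
carry_out --deltas ".02 -.05 0 0 0;.032 -.095 0 0 0;.032 -.095 .04 0 0;.032 -.095 .08 0 0;.032 -.095 .115 0 0;.032 -.095 .135 0 0;.032 -.095 .145 0 0;.032 -.095 .145 0 0;.032 -.095 .145 0 0;.032 -.095 .145 0 0"

```text
time_s: 9.1
tcp_pos: [0.5601, 0.081, 0.0035]
orientation: [-3.136, -0.188, -0.003]
contact_force: [0.4, -0.2, 0.4]
width: 0.996
grip_force: 0.0
```

Run:
```python
from h import *
print(totool([.560,.082,-.002]))
c=cam("wrist"); w=get_image("wrist")[:,:,::-1]; cv2.imwrite("pics/w4.png",w)
t=cv2.imread("pics/w4.png"); T=get_image("top")[:,:,::-1]; s=get_image("scene")[:,:,::-1]
cv2.imwrite("pics/w4b.png",np.hstack([w[:,170:470],cv2.resize(s[130:230,375:500],(500,400),interpolation=cv2.INTER_CUBIC)]))
```

```text
[-0.     -0.0011  0.0055]
```

View pics/w4b.png

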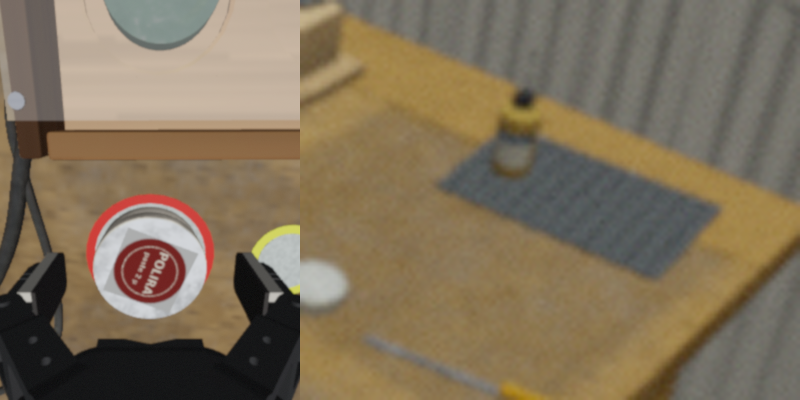

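The bottle stands upright on the pad and the tin is between the open fingers. Gripping the tin.

Request:
carry_out --deltas "0 -.001 .004 0 0;0 -.001 .004 0 1;0 -.001 .004 0 1;0 -.001 .004 0 1;0 -.001 .004 0 1;0 -.001 .004 0 1;0 -.001 -.04 0 1;0 -.001 -.09 0 1;0 -.001 -.13 0 1;0 -.001 -.13 0 1"

```text
time_s: 10.5
tcp_pos: [0.5615, 0.0821, 0.1358]
orientation: [-3.136, -0.188, -0.01]
contact_force: [0.5, 0.5, -1.1]
width: 0.634
grip_force: 63.3
```

```bash
python3 -c "
from h import *
print(totool([.395,-.316,.13]))"
```

```text
[-0.2129  0.3754  0.0044]
```

Request:
carry_out --deltas "-.03 .05 0 0 1;-.06 .1 0 0 1;-.09 .15 0 0 1;-.12 .2 0 0 1;-.15 .25 0 0 1;-.18 .3 0 0 1;-.2 .35 0 0 1;-.213 .375 0 0 1;-.213 .375 0 0 1;-.213 .375 .03 0 1"

```text
time_s: 11.75
tcp_pos: [0.3935, -0.3162, 0.1029]
orientation: [3.134, 0.187, 0.004]
contact_force: [0.5, -0.4, -1.1]
width: 0.633
grip_force: 63.4
```

Request:
carry_out --deltas "0 0 .05 0 1;0 0 .08 0 1;0 0 .093 0 1;0 0 .098 0 1;0 0 .1 0 1;0 0 .101 0 1;0 0 .101 0 1;0 0 .101 0 1;0 0 .101 0 1;0 0 .101 0 1"

```text
time_s: 13.0
tcp_pos: [0.3928, -0.3161, 0.0019]
orientation: [3.136, 0.188, 0.001]
contact_force: [-0.9, 0.8, 5.2]
width: 0.629
grip_force: 63.9
```

Request:
carry_out --deltas "0 0 0 0 0;0 0 0 0 0;0 0 0 0 0;0 0 -.05 0 0;0 0 -.1 0 0;0 0 -.13 0 0;.04 -.05 -.13 0 1;.08 -.1 -.13 0 1;.11 -.15 -.13 0 1;.14 -.2 -.13 0 1"

```text
time_s: 14.25
tcp_pos: [0.5083, -0.0987, 0.1315]
orientation: [3.136, 0.188, 0.0]
contact_force: [-0.0, -0.7, 0.1]
width: 0.147
grip_force: 0.0
```

Request:
carry_out --deltas ".03 -.05 0 0 1;.06 -.1 0 0 1;.087 -.136 0 0 1;.087 -.136 .04 0 1;.087 -.136 .08 0 1;.087 -.136 .11 0 1;.087 -.136 .11 0 1;.087 -.136 .11 0 1;.087 -.136 .11 0 1;.087 -.136 .11 0 1"

```text
time_s: 15.5
tcp_pos: [0.5786, 0.0448, 0.0227]
orientation: [-3.136, -0.188, -0.003]
contact_force: [0.0, -0.3, -0.1]
width: 0.001
grip_force: 0.0
```

Run:
```python
from h import *
c=cam("wrist"); w=get_image("wrist")[:,:,::-1]; s=get_image("scene")[:,:,::-1]
print(totool([.6225,.05,.02]))
cv2.imwrite("pics/w5b.png",np.hstack([w[:,130:510],cv2.resize(s[130:230,375:480],(420,400),interpolation=cv2.INTER_CUBIC)]))
```

```text
[0.0446 0.0001 0.0023]
```

View pics/w5b.png

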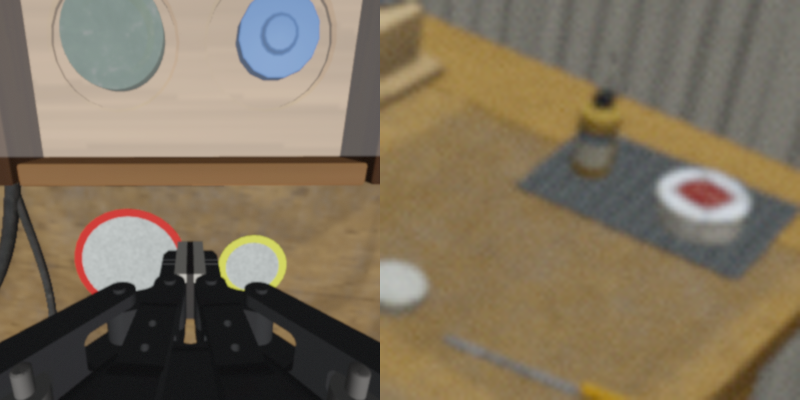

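Both things stand on the pad, and the drawer edge is parallel to the tool. Pressing.

Request:
carry_out --deltas ".015 0 0 0 1;.028 0 0 0 1;.033 0 0 0 1;.036 0 0 0 1;.038 0 0 0 1;.04 0 0 0 1;.042 0 0 0 1;.042 0 0 0 1;.042 0 0 0 1;.042 0 0 0 1"

```text
time_s: 16.85
tcp_pos: [0.6192, 0.0499, 0.0212]
orientation: [-3.136, -0.188, 0.001]
contact_force: [-2.3, 1.0, -3.3]
width: -0.0
grip_force: 1.7
```

Request:
carry_out --deltas ".001 0 0 0 1;.002 0 0 0 1;.003 0 0 0 1;.003 0 0 0 1;.003 0 0 0 1;.003 0 0 0 1;.003 0 0 0 1;.003 0 0 0 1;.003 0 0 0 1;.003 0 0 0 1"

```text
time_s: 18.1
tcp_pos: [0.6205, 0.05, 0.0212]
orientation: [3.136, 0.188, -0.006]
contact_force: [-9.5, -0.4, 0.8]
width: 0.004
grip_force: 4.7
```

Request:
carry_out --deltas ".001 0 0 0 1;.0015 0 0 0 1;.0015 0 0 0 1;-.01 0 0 0 1;-.04 0 0 0 1;-.075 0 0 0 1;-.085 0 0 0 1;-.085 0 0 0 1;-.085 0 0 0 1;-.085 0 -.06 0 1"

```text
time_s: 19.35
tcp_pos: [0.5362, 0.04, 0.078]
orientation: [-3.136, -0.188, 0.013]
contact_force: [0.6, 0.3, 0.7]
width: 0.001
grip_force: 0.0
```

Run:
```python
from h import *
c=cam("wrist"); np.save("w6.npy",c["E"]); w=get_image("wrist")[:,:,::-1]; cv2.imwrite("pics/w6.png",w)
```

```text
(no output)
```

View pics/w6.png

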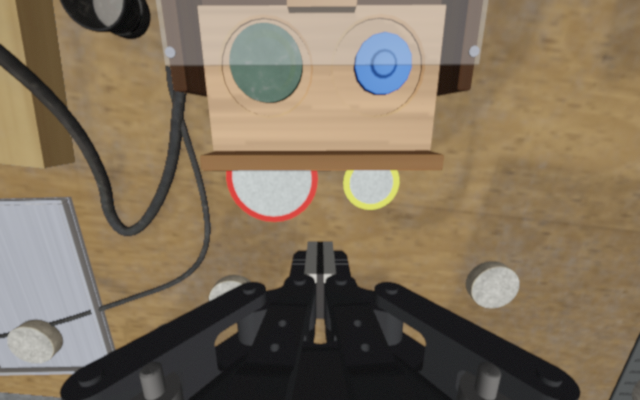

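The drawer has sprung out: the panel's top strip runs from (203,160) to (442,160), the board with both wheels is visible behind it, and the chest front corners are at (178,92) and (465,92).

Run:
```python
from h import *
c=camera_info("wrist"); c["E"]=np.load("w6.npy")
X=np.array([.9929,.1196,0]); o=np.array([.6205,.05,0])
for n,u,z in(("panel back",(320,151.5),.044),("panel front",(320,169),.044),("chest L",(188,94),.05),("chest R",(455,92),.05),("green",(266,62),.027)):
    p=onz(c,u,z); print(n,p,"s",((p-o)@X).round(4))
print(totool([.6051,.0481,.078]))
```

```text
panel back [0.5883 0.0471 0.044 ] s -0.0323
panel front [0.5776 0.0458 0.044 ] s -0.0431
chest L [0.6115 0.1236 0.05  ] s -0.0001
chest R [ 0.6302 -0.023   0.05  ] s 0.0009
green [0.6361 0.0861 0.027 ] s 0.0198
[ 0.0637 -0.0002  0.0095]
```

Request:
carry_out --deltas ".03 0 0 0 1;.06 0 0 0 1;.064 0 0 0 1;.064 0 0 0 1;.064 0 .02 0 1;.064 0 .04 0 1;.064 0 .05 0 1;.064 0 .05 0 1;.064 0 .05 0 1;.064 0 .05 0 1"

```text
time_s: 20.65
tcp_pos: [0.6021, 0.0477, 0.0321]
orientation: [3.136, 0.188, 0.002]
contact_force: [0.4, 0.1, 0.4]
width: -0.005
grip_force: 0.0
```

Request:
carry_out --deltas "-.003 0 0 0 1;-.007 0 0 0 1;-.014 0 0 0 1;-.022 0 0 0 1;-.03 0 0 0 1;-.038 0 0 0 1;-.046 0 0 0 1;-.052 0 0 0 1;-.056 0 0 0 1;-.056 0 0 0 1"

```text
time_s: 21.9
tcp_pos: [0.5452, 0.041, 0.0313]
orientation: [-3.136, -0.188, 0.002]
contact_force: [0.7, -0.3, 0.3]
width: 0.005
grip_force: 0.0
```

Request:
carry_out --deltas ".006 0 0 0 1;.006 0 -.04 0 1;.006 -.01 -.08 0 .6;.006 -.03 -.1 0 .3;.006 -.03 -.1 0 .3;.006 -.03 -.1 0 .3;.006 -.03 -.1 0 .3;.006 -.03 -.1 0 .3;.006 -.03 -.1 0 .3;.006 -.03 -.1 0 .3"

```text
time_s: 23.15
tcp_pos: [0.5483, 0.0714, 0.1313]
orientation: [3.136, 0.188, -0.001]
contact_force: [0.4, -0.7, 0.3]
width: 0.7
grip_force: 0.0
```

Run:
```python
from h import *
c=cam("wrist"); np.save("w7.npy",c["E"]); w=get_image("wrist")[:,:,::-1]; cv2.imwrite("pics/w7.png",w); print(get_obs()["tcp_pos"])
for b in blobs(w,[50,40,30],[92,160,150],300): print(b, onz(c,b[0],.027))
```

```text
[0.54835709 0.07142347 0.13137357]
(array([315.4, 162.6]), array([48.2, 48.9]), 1771.0) [0.5833 0.0804 0.027 ]
```

View pics/w7.png

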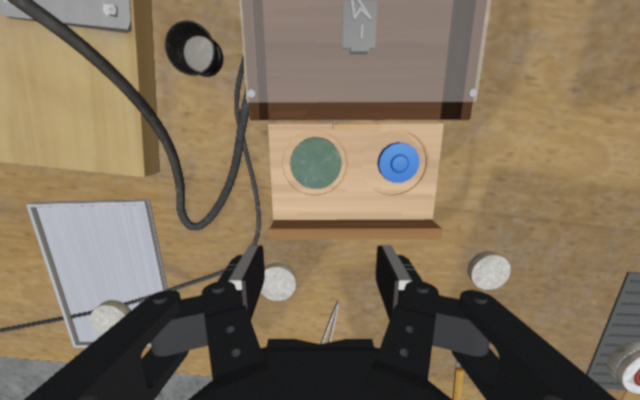

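The drawer is wide open with the green wheel at (315,163) in its hollow, the blue wheel at (399,162), the tray at left and its bob at (110,318). Grasping the green wheel.

Request:
carry_out --deltas ".035 -.005 .03 0 .3;.035 -.005 .07 0 .3;.035 -.005 .1 0 .3;.035 -.005 .11 0 .3;.035 -.005 .1145 0 .3;.035 -.005 .1145 0 .3;.035 -.005 .1145 0 1;.035 -.005 .1145 0 1;.035 -.005 .1145 0 1;.035 -.005 .1145 0 1"

```text
time_s: 24.45
tcp_pos: [0.5839, 0.0809, 0.0187]
orientation: [-3.136, -0.188, -0.005]
contact_force: [-0.5, -0.1, 6.8]
width: 0.481
grip_force: 60.0
```

Request:
carry_out --deltas "0 0 -.01 0 1;0 0 -.03 0 1;0 0 -.06 0 1;0 0 -.09 0 1;0 0 -.09 0 1;0 0 -.09 0 1;0 0 -.09 0 1;0 0 -.09 0 1;0 0 -.09 0 1;0 0 -.09 0 1"

```text
time_s: 25.7
tcp_pos: [0.5824, 0.0806, 0.1067]
orientation: [-3.136, -0.188, 0.001]
contact_force: [-0.4, -0.4, -0.9]
width: 0.481
grip_force: 60.7
```

Run:
```python
from h import *
c=camera_info("wrist"); c["E"]=np.load("w7.npy"); t=cam("top")
for u in((30,205),(148,201),(163,290),(78,347)): print(onz(c,u,.01))
w=cv2.imread("pics/w7.png")
for b in blobs(w,[10,0,150],[40,50,255],100,(80,290,140,345)): print("bob",b,onz(c,b[0],.015),tri(c,b[0],t,(215.1,256.2)))
print(get_obs()["tcp_pos"],totool([.474,.288,.1]))
cv2.imwrite("pics/w8.png",get_image("wrist")[150:380,180:460,::-1])
```

```text
[0.5074 0.3484 0.01  ]
[0.5251 0.2354 0.01  ]
[0.428  0.2246 0.01  ]
[0.3419 0.3225 0.01  ]
bob (array([105.8, 317.7]), array([27. , 32.6]), 578.0) [0.3899 0.2838 0.015 ] [0.3875 0.2833 0.013 ]
[0.5823982  0.08063415 0.10666509] [-0.0828 -0.2188  0.0067]
```

View pics/w8.png

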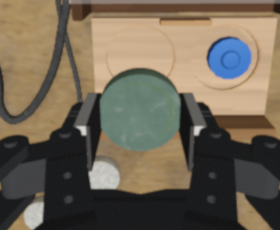

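The green wheel is held level and its hollow is empty at crop (143,55). Carrying it to the tray's far end.

Request:
carry_out --deltas "-.02 -.05 0 0 1;-.04 -.1 0 0 1;-.06 -.15 0 0 1;-.08 -.2 0 0 1;-.085 -.216 0 0 1;-.085 -.216 .04 0 1;-.085 -.216 .08 0 1;-.085 -.216 .092 0 1;-.085 -.216 .097 0 1;-.085 -.216 .098 0 1"

```text
time_s: 27.0
tcp_pos: [0.4732, 0.2851, 0.0098]
orientation: [-3.135, -0.187, -0.002]
contact_force: [-1.0, 0.3, -0.5]
width: 0.486
grip_force: 60.8
```

Request:
carry_out --deltas "0 0 0 0 1;0 0 .001 0 1;0 0 .001 0 1;0 0 .001 0 1;0 0 .001 0 1;0 0 .001 0 1;0 0 .001 0 1;0 0 .001 0 1;0 0 .001 0 1;0 0 .001 0 1"

```text
time_s: 28.25
tcp_pos: [0.4723, 0.285, 0.008]
orientation: [-3.136, -0.188, -0.0]
contact_force: [0.0, 0.2, -0.2]
width: 0.488
grip_force: 60.8
```

Request:
carry_out --deltas "0 0 .001 0 1;0 0 .002 0 1;0 0 .002 0 1;0 0 .002 0 1;0 0 .002 0 .3;0 0 .002 0 .3;0 0 .002 0 .3;0 0 .002 0 .3;0 0 -.04 0 .3;0 0 -.08 0 .3"

```text
time_s: 29.5
tcp_pos: [0.472, 0.2847, 0.0884]
orientation: [3.135, 0.188, -0.002]
contact_force: [0.6, 0.0, 0.8]
width: 0.701
grip_force: 0.0
```

Run:
```python
from h import *
c=cam("wrist"); w=get_image("wrist")[:,:,::-1]; cv2.imwrite("pics/w9.png",w); np.save("w9.npy",c["E"]); print(get_obs()["tcp_pos"],totool([.388,.283,.1]))
for b in blobs(w,[50,40,30],[92,160,150],300): print(b, onz(c,b[0],.015))
for b in blobs(w,[10,0,150],[40,50,255],300): print(b, onz(c,b[0],.015))
```

```text
[0.474614   0.28628389 0.09343058] [-0.0863 -0.0071 -0.007 ]
(array([319.4, 211.7]), array([53. , 53.6]), 2137.0) [0.4732 0.2861 0.015 ]
(array([311.5, 305. ]), array([38. , 44.5]), 1277.0) [0.3867 0.2827 0.015 ]
(array([525.4, 259.1]), array([39.7, 49.5]), 1496.0) [0.4524 0.1104 0.015 ]
```

View pics/w9.png

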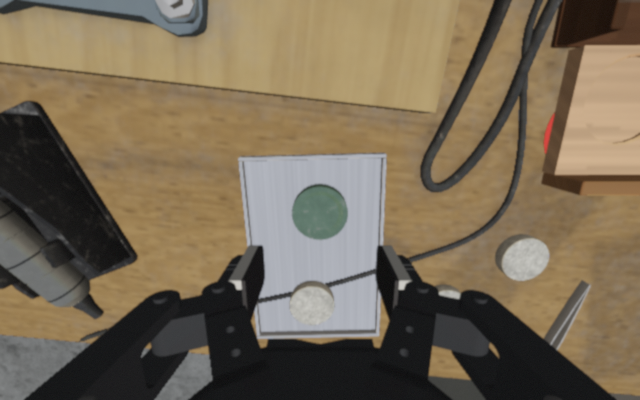

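The green wheel lies in the tray at (319,212), clear of the rim, and the bob is at (311,305). Grasping the bob.

Request:
carry_out --deltas "-.05 -.005 0 0 .3;-.085 -.0075 0 0 .3;-.085 -.0075 0 0 .3;-.085 -.0075 .03 0 .3;-.085 -.0075 .06 0 .3;-.085 -.0075 .075 0 .3;-.085 -.0075 .081 0 .3;-.085 -.0075 .081 0 .3;-.085 -.0075 .081 0 1;-.085 -.0075 .081 0 1"

```text
time_s: 30.8
tcp_pos: [0.3876, 0.2826, 0.0082]
orientation: [-3.135, -0.188, -0.002]
contact_force: [-1.3, -1.5, 8.3]
width: 0.432
grip_force: 59.1
```

Request:
carry_out --deltas "0 0 0 0 1;0 0 0 0 1;0 0 0 0 1;0 0 -.02 0 1;0 0 -.05 0 1;0 0 -.09 0 1;0 0 -.09 0 1;0 0 -.09 0 1;0 0 -.09 0 1;0 0 -.09 0 1"

```text
time_s: 32.05
tcp_pos: [0.3865, 0.2819, 0.0962]
orientation: [3.135, 0.188, -0.002]
contact_force: [0.4, -0.2, 0.3]
width: 0.429
grip_force: 60.0
```

Run:
```python
from h import *
c=cam("wrist"); w=get_image("wrist")[:,:,::-1]; cv2.imwrite("pics/w10.png",w); print(get_obs()["tcp_pos"],totool([.582,.081,.1]))
for b in blobs(w,[10,0,140],[40,60,255],300): print(b, onz(c,b[0],.1),onz(c,b[0],.015))
```

```text
[0.38664169 0.28193335 0.0962414 ] [ 0.1699  0.2228 -0.0038]
(array([319.7, 264. ]), array([67.6, 73.3]), 3719.5) [0.3835 0.2825 0.1   ] [0.3378 0.2769 0.015 ]
(array([462.7, 216.7]), array([42.7, 49.8]), 1611.0) [0.4189 0.2133 0.1   ] [0.3951 0.1649 0.015 ]
(array([549.9, 157.7]), array([45. , 56.3]), 1936.0) [0.4532 0.1795 0.1   ] [0.4505 0.1103 0.015 ]
```

Request:
carry_out --deltas ".04 .05 0 0 1;.08 .1 0 0 1;.11 .15 0 0 1;.15 .2 0 0 1;.171 .223 0 0 1;.171 .223 0 0 1;.171 .223 .03 0 1;.171 .223 .055 0 1;.171 .223 .068 0 1;.171 .223 .072 0 1"

```text
time_s: 33.35
tcp_pos: [0.5826, 0.0817, 0.0242]
orientation: [3.136, 0.189, -0.003]
contact_force: [-0.6, 0.3, -0.4]
width: 0.43
grip_force: 60.1
```

Request:
carry_out --deltas "0 0 .002 0 1;0 0 .003 0 1;0 0 .004 0 1;0 0 .004 0 1;0 0 .004 0 1;0 0 .004 0 1;0 0 .004 0 1;0 0 .004 0 1;0 0 .004 0 1;0 0 .004 0 1"

```text
time_s: 34.6
tcp_pos: [0.5835, 0.0812, 0.021]
orientation: [3.136, 0.188, -0.0]
contact_force: [-0.2, 0.3, -0.4]
width: 0.43
grip_force: 60.1
```

Request:
carry_out --deltas "0 0 .001 0 1;0 0 .002 0 1;0 0 .002 0 1;0 0 .002 0 .3;0 0 .002 0 .3;0 0 .002 0 .3;0 0 -.04 0 .3;0 0 -.08 0 .3;-.05 .03 -.08 0 .3;-.09 .035 -.08 0 1"

```text
time_s: 35.85
tcp_pos: [0.497, 0.0347, 0.1013]
orientation: [3.136, 0.187, 0.001]
contact_force: [0.2, 0.1, -0.3]
width: 0.502
grip_force: 0.0
```

Request:
carry_out --deltas "-.04 0 0 0 1;-.04 0 0 0 1;-.04 0 0 0 1;-.04 0 0 0 1;-.04 0 0 0 1;-.04 0 0 0 1;-.04 0 0 0 1;-.04 0 0 0 1;-.04 0 0 0 1;-.04 0 0 0 1"

```text
time_s: 37.1
tcp_pos: [0.4586, 0.031, 0.101]
orientation: [-3.136, -0.188, -0.0]
contact_force: [-0.2, -0.3, 1.0]
width: 0.004
grip_force: 0.0
```

Run:
```python
from h import *
c=cam("wrist"); w=get_image("wrist")[:,:,::-1]; cv2.imwrite("pics/w11.png",w); o=get_obs(); print(o["time_s"],o["tcp_pos"])
for b in blobs(w,[10,0,140],[40,60,255],300): print("white",b, onz(c,b[0],.027))
for b in blobs(w,[100,100,100],[125,255,255],100): print("blue",b, onz(c,b[0],.027))
X=np.array([.9929,.1196,0]); q=np.array([.6205,.05,0])
for s in(-.097,-.087): print(s,proj(c,q+X*s+[0,0,.044]))
i=w[:,320]; h=cv2.cvtColor(w,cv2.COLOR_BGR2HSV); print([(r,*h[r,300]) for r in range(120,200,4)])
```

```text
37.15 [0.45858013 0.03097515 0.10100545]
white (array([168.1, 258.7]), array([39.3, 46.5]), 1380.0) [0.4035 0.153  0.027 ]
white (array([232., 206.]), array([44.4, 49. ]), 1653.0) [0.4561 0.1015 0.027 ]
white (array([495.9, 191. ]), array([43.4, 52. ]), 1720.5) [ 0.493  -0.1019  0.027 ]
white (array([268. ,  31.4]), array([59.4, 67.2]), 3036.0) [0.5814 0.0816 0.027 ]
blue (array([378.2,  28.4]), array([50.7, 59.4]), 2285.0) [0.592  0.0088 0.027 ]
-0.097 [321.9 128. ]
-0.087 [321.9 112.4]
[(120, np.uint8(15), np.uint8(125), np.uint8(151)), (124, np.uint8(15), np.uint8(127), np.uint8(153)), (128, np.uint8(18), np.uint8(104), np.uint8(152)), (132, np.uint8(18), np.uint8(101), np.uint8(154)), (136, np.uint8(18), np.uint8(103), np.uint8(144)), (140, np.uint8(17), np.uint8(110), np.uint8(137)), (144, np.uint8(17), np.uint8(109), np.uint8(138)), (148, np.uint8(18), np.uint8(100), np.uint8(148)), (152, np.uint8(18), np.uint8(93), np.uint8(151)), (156, np.uint8(18), np.uint8(104), np.uint8(142)), (160, np.uint8(17), np.uint8(111), np.uint8(147)), (164, np.uint8(18), np.uint8(110), np.uint8(156)), (168, np.uint8(18), np.uint8(111), np.uint8(151)), (172, np.uint8(18), np.uint8(106), np.uint8(154)), (176, np.uint8(18), np.uint8(107), np.uint8(155)), (180, np.uint8(18), np.uint8(112), np.uint8(153)), (184, np.uint8(18), np.uint8(110), np.uint8(158)), (188, np.uint8(18), np.uint8(116), np.uint8(150)), (192, np.uint8(18), np.uint8(110), np.uint8(156)), (196, np.uint8(18), np.uint8(110), np.uint8(153))]
```

Request:
carry_out --deltas "0 0 .03 0 1;0 0 .06 0 1;0 0 .079 0 1;.015 0 .079 0 1;.03 0 .079 0 1;.042 0 .079 0 1;.05 0 .079 0 1;.058 0 .079 0 1;.066 0 .079 0 1;.075 0 .079 0 1"

```text
time_s: 38.4
tcp_pos: [0.5329, 0.04, 0.0219]
orientation: [-3.136, -0.188, 0.002]
contact_force: [-2.1, 0.4, 2.3]
width: 0.002
grip_force: 1.1
```

Request:
carry_out --deltas ".009 0 0 0 1;.018 0 0 0 1;.027 0 0 0 1;.036 0 0 0 1;.045 0 0 0 1;.053 0 0 0 1;.061 0 0 0 1;.068 0 0 0 1;.074 0 0 0 1;.078 0 0 0 1"

```text
time_s: 39.65
tcp_pos: [0.6098, 0.0494, 0.0218]
orientation: [-3.136, -0.188, 0.004]
contact_force: [-7.7, 1.6, 4.9]
width: 0.002
grip_force: 3.7
```

```bash
python3 -c "
from h import *
o=get_obs();print(o['tcp_pos'],o['contact_force'],totool([.6205,.05,.022]))"
```

```text
[0.60983779 0.04937079 0.02183338] [-7.65781697  1.57737653  4.93148193] [ 0.0107  0.0007 -0.0002]
```

Request:
carry_out --deltas ".003 0 0 0 1;.006 0 0 0 1;.009 0 0 0 1;.011 0 0 0 1;.0125 0 0 0 1;.0135 0 0 0 1;.0135 0 0 0 1;.0135 0 0 0 1;.0135 0 0 0 1;.0135 0 0 0 1"

```text
time_s: 40.9
tcp_pos: [0.6204, 0.0506, 0.0218]
orientation: [3.136, 0.188, -0.012]
contact_force: [-15.9, 0.1, 12.1]
width: -0.002
grip_force: 7.7
```

At the stop (16 N). Backing off, then looking.

Request:
carry_out --deltas "-.003 0 0 0 1;-.01 0 0 0 1;-.02 0 0 0 1;-.035 0 0 0 1;-.05 0 0 0 1;-.05 0 -.03 0 1;-.05 0 -.07 0 1;-.05 0 -.1 0 1;-.05 0 -.1 0 1;-.05 0 -.1 0 1"

```text
time_s: 42.15
tcp_pos: [0.5733, 0.0448, 0.1214]
orientation: [3.136, 0.188, -0.001]
contact_force: [0.4, -0.6, -0.1]
width: 0.001
grip_force: 0.0
```

Run:
```python
from h import *
c=cam("wrist"); w=get_image("wrist")[:,:,::-1]; cv2.imwrite("pics/w12.png",w); s=get_image("scene")[:,:,::-1]; cv2.imwrite("pics/s12.png",s)
cv2.imwrite("pics/v12.png",np.hstack([w[0:300,140:500],cv2.resize(s[130:230,375:480],(315,300),interpolation=cv2.INTER_CUBIC)]))
for n,lo,hi,r in(("yel",[22,120,120],[36,255,255],None),("red",[-8,120,120],[8,255,255],None),("blue",[105,60,100],[125,255,255],None)):
    for b in blobs(w,lo,hi,25,r): print(n,b,onz(c,b[0],0 if n!="blue" else .027))
print(get_obs()["tcp_pos"],totool([.395,-.317,.13]))
```

```text
yel (array([361.6, 211.2]), array([43.8, 45.7]), 1520.5) [0.5644 0.0038 0.    ]
red (array([625.4, 393.4]), array([10.9, 28.1]), 154.0) [ 0.3758 -0.3467  0.    ]
red (array([281. , 206.7]), array([71.3, 75.1]), 4122.0) [0.5596 0.0818 0.    ]
blue (array([371.2,  63.4]), array([44.9, 50.6]), 1726.0) [0.689  0.0207 0.027 ]
[0.57313523 0.04478103 0.1207558 ] [-0.2201  0.3379 -0.0088]
```

View pics/v12.png

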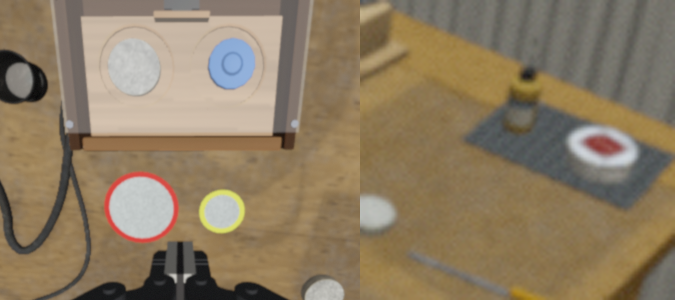

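The drawer is latched flush: panel strip at (180,143), the bob in the left hollow at (133,66) and the blue wheel in the other. Both marks are clear, at (141,207) and (222,211), and both things still stand on the pad. Fetching the tin.

Request:
carry_out --deltas "-.03 .05 -.01 0 .5;-.06 .1 -.01 0 0;-.09 .15 -.01 0 0;-.12 .2 -.01 0 0;-.15 .25 -.01 0 0;-.18 .3 -.01 0 0;-.21 .33 -.01 0 0;-.222 .337 -.01 0 0;-.222 .337 -.01 0 0;-.222 .337 .03 0 0"

```text
time_s: 43.5
tcp_pos: [0.3967, -0.3169, 0.0935]
orientation: [3.132, 0.189, 0.007]
contact_force: [0.6, -0.4, -0.5]
width: 0.997
grip_force: 0.0
```

Run:
```python
from h import *
c=cam("wrist"); w=get_image("wrist")[:,:,::-1]; o=get_obs(); print(o["tcp_pos"],totool([.393,-.316,.002]))
for b in blobs(w,[-8,120,80],[8,255,255],150): print("label",b,onz(c,b[0],.024))
```

```text
[ 0.39352539 -0.31394604  0.08792468] [-0.0006  0.0022  0.0859]
label (array([317.8, 218.2]), array([39.8, 42.4]), 1285.5) [ 0.3941 -0.315   0.024 ]
```

Request:
carry_out --deltas "0 0 .03 0 0;0 0 .06 0 0;0 0 .08 0 0;0 0 .089 0 0;0 0 .089 0 0;0 0 .089 0 1;0 0 .089 0 1;0 0 .089 0 1;0 0 .089 0 1;0 0 .089 0 1"

```text
time_s: 44.8
tcp_pos: [0.3947, -0.3165, 0.0044]
orientation: [3.135, 0.188, 0.002]
contact_force: [0.0, 2.3, 8.9]
width: 0.635
grip_force: 61.1
```

```bash
python3 -c "
from h import *
print(totool([.5595,.0818,.13]))"
```

```text
[ 0.2114 -0.3757 -0.1258]
```

Request:
carry_out --deltas "0 0 -.04 0 1;0 0 -.09 0 1;0 0 -.126 0 1;.02 -.04 -.126 0 1;.05 -.09 -.126 0 1;.08 -.14 -.126 0 1;.11 -.19 -.126 0 1;.14 -.24 -.126 0 1;.17 -.29 -.126 0 1;.195 -.34 -.126 0 1"

```text
time_s: 46.05
tcp_pos: [0.5481, 0.0465, 0.1298]
orientation: [3.136, 0.188, 0.003]
contact_force: [0.2, -1.6, -0.7]
width: 0.631
grip_force: 63.4
```

Request:
carry_out --deltas ".016 -.036 0 0 1;.016 -.036 0 0 1;.016 -.036 .03 0 1;.016 -.036 .06 0 1;.016 -.036 .09 0 1;.016 -.036 .11 0 1;.016 -.036 .118 0 1;.016 -.036 .118 0 1;.016 -.036 .118 0 1;.016 -.036 .118 0 1"

```text
time_s: 47.3
tcp_pos: [0.5593, 0.0824, 0.0119]
orientation: [-3.136, -0.188, -0.002]
contact_force: [-0.6, 0.1, -0.9]
width: 0.634
grip_force: 63.4
```

Run:
```python
from h import *
c=cam("wrist"); w=get_image("wrist")[:,:,::-1]; cv2.imwrite("pics/w13.png",w); o=get_obs(); print(o["tcp_pos"],o["contact_force"],totool([.5595,.0818,.0015]))
for b in blobs(w,[-8,120,80],[8,255,255],50): print("red",b,onz(c,b[0],.03),onz(c,b[0],0))
```

```text
[0.55922667 0.08240046 0.01175696] [ 0.38132196 -0.47234262 -0.22288909] [0.0002 0.0006 0.0103]
red (array([319.7, 274.4]), array([62.5, 70.8]), 3398.0) [0.5583 0.0833 0.03  ] [0.5409 0.0812 0.    ]
red (array([323.2, 237.4]), array([ 96.6, 118.6]), 1281.5) [0.5778 0.084  0.03  ] [0.5652 0.082  0.    ]
```

Request:
carry_out --deltas "0 0 .004 0 1;0 0 .007 0 1;0 0 .009 0 1;0 0 .0105 0 1;0 0 .0105 0 1;0 0 .0105 0 1;0 0 .0105 0 0;0 0 .0105 0 0;0 0 .0105 0 0;0 0 .0105 0 0"

```text
time_s: 48.6
tcp_pos: [0.5586, 0.0823, 0.0003]
orientation: [3.136, 0.188, -0.0]
contact_force: [-0.4, 1.4, -0.2]
width: 0.995
grip_force: 0.0
```

Request:
carry_out --deltas "0 0 -.04 0 0;0 0 -.09 0 0;0 0 -.13 0 0;-.01 .04 -.13 0 0;-.03 .09 -.13 0 0;-.05 .15 -.13 0 .2;-.07 .2 -.13 0 .4;-.09 .26 -.13 0 .4;-.11 .31 -.13 0 .4;-.128 .36 -.13 0 .4"

```text
time_s: 49.85
tcp_pos: [0.4738, -0.2922, 0.1305]
orientation: [-3.136, -0.187, -0.0]
contact_force: [0.2, 0.7, 0.5]
width: 0.599
grip_force: 0.0
```

```bash
python3 -c "
from h import *
o=get_obs();print(o['tcp_pos'],o['width'],totool([.479,-.3155,.0275]))"
```

```text
[ 0.47382803 -0.29220008  0.13048395] 0.5987420653031361 [0.0024 0.0238 0.103 ]
```

Request:
carry_out --deltas ".003 .0235 0 0 .4;.003 .0235 0 0 .4;.003 .0235 0 0 .4;.003 .0235 .03 0 .4;.003 .0235 .06 0 .4;.003 .0235 .09 0 .4;.003 .0235 .1 0 .4;.003 .0235 .1025 0 .4;.003 .0235 .1025 0 1;.003 .0235 .1025 0 1"

```text
time_s: 51.1
tcp_pos: [0.4812, -0.3138, 0.0292]
orientation: [3.135, 0.188, 0.003]
contact_force: [-0.8, -0.7, 2.8]
width: 0.306
grip_force: 57.7
```

Request:
carry_out --deltas "0 0 0 0 1;0 0 0 0 1;0 0 0 0 1;0 0 0 0 1;0 0 -.03 0 1;0 0 -.07 0 1;0 0 -.1 0 1;0 0 -.1 0 1;0 0 -.1 0 1;0 0 -.1 0 1"

```text
time_s: 52.35
tcp_pos: [0.4796, -0.3129, 0.1268]
orientation: [-3.135, -0.188, 0.003]
contact_force: [-0.7, 0.5, -0.5]
width: 0.304
grip_force: 58.0
```

Run:
```python
from h import *
c=cam("wrist"); w=get_image("wrist")[:,:,::-1]; cv2.imwrite("pics/w14.png",w); o=get_obs(); print(o["tcp_pos"],totool([.5645,.004,.128]))
a=cv2.imread("pics/w3.png")
g=lambda i:blobs(i,[10,110,40],[24,255,190],250,(285,215,355,320))
print([b[:2] for b in g(a)],[b[:2] for b in g(w)], "diff near bottle",np.abs(a[220:310,295:345].astype(int)-w[220:310,295:345]).mean())
```

```text
[ 0.47969146 -0.31293718  0.12676324] [ 0.1221 -0.3045 -0.001 ]
[(array([320.6, 265.8]), array([57.5, 84.9]))] [(array([321.3, 267.4]), array([56.4, 84.7]))] diff near bottle 8.200074074074074
```

Request:
carry_out --deltas ".02 -.04 0 0 1;.04 -.09 0 0 1;.06 -.14 0 0 1;.08 -.19 0 0 1;.1 -.24 0 0 1;.115 -.28 0 0 1;.122 -.3045 0 0 1;.122 -.3045 0 0 1;.122 -.3045 .04 0 1;.122 -.3045 .07 0 1"

```text
time_s: 53.65
tcp_pos: [0.5645, 0.0026, 0.0565]
orientation: [3.136, 0.187, -0.002]
contact_force: [0.5, 0.5, -0.0]
width: 0.31
grip_force: 58.1
```

Request:
carry_out --deltas "0 0 .01 0 1;0 0 .018 0 1;0 0 .022 0 1;0 0 .025 0 1;0 0 .025 0 1;0 0 .025 0 1;0 0 .025 0 1;0 0 .025 0 1;0 0 .025 0 1;0 0 .025 0 1"

```text
time_s: 54.9
tcp_pos: [0.5651, 0.0035, 0.033]
orientation: [-3.136, -0.188, -0.0]
contact_force: [0.4, -0.3, -0.9]
width: 0.305
grip_force: 58.1
```

Run:
```python
from h import *
c=cam("wrist"); w=get_image("wrist")[:,:,::-1]; cv2.imwrite("pics/w15.png",w); o=get_obs(); print(o["tcp_pos"],o["contact_force"],totool([.5645,.004,.0245]))
for b in blobs(w,[-8,120,80],[8,255,255],50): print("red",b,onz(c,b[0],.021))
```

```text
[0.56511169 0.00352734 0.03296124] [ 0.25516032  0.48340097 -0.72544158] [-0.0006 -0.0005  0.0085]
red (array([185. , 242.2]), array([50.7, 60.3]), 2345.5) [0.5582 0.083  0.021 ]
red (array([201.6, 226.5]), array([ 99.8, 113.7]), 1230.0) [0.5693 0.0734 0.021 ]
```

Request:
carry_out --deltas "0 0 .003 0 1;0 0 .005 0 1;0 0 .006 0 1;0 0 .007 0 1;0 0 .0075 0 1;0 0 .0075 0 1;0 0 .0075 0 1;0 0 .0075 0 1;0 0 .0075 0 1;0 0 .0075 0 1"

```text
time_s: 56.2
tcp_pos: [0.5654, 0.0035, 0.0261]
orientation: [3.136, 0.188, 0.001]
contact_force: [-1.9, -0.6, 6.5]
width: 0.308
grip_force: 58.5
```

Landed. Releasing, then lifting clear.

Request:
carry_out --deltas "0 0 0 0 .4;0 0 0 0 .4;0 0 0 0 .4;0 0 -.03 0 .4;0 0 -.07 0 .4;0 0 -.11 0 .4;0 0 -.14 0 .4;0 0 -.14 0 .4;-.03 0 -.14 0 .4;-.05 0 -.14 0 .4"

```text
time_s: 57.45
tcp_pos: [0.5135, -0.0025, 0.1641]
orientation: [-3.136, -0.188, 0.004]
contact_force: [-0.1, -0.3, 0.3]
width: 0.599
grip_force: 0.0
```

Request:
carry_out --deltas "-.01 0 0 0 .4;-.01 0 0 0 .4;-.01 0 0 0 .4;-.01 0 0 0 .4;-.01 0 0 0 .4;-.01 0 0 0 .4;-.01 0 0 0 .4;-.01 0 0 0 .4;-.01 0 0 0 .4;-.01 0 0 0 .4"

```text
time_s: 58.7
tcp_pos: [0.5056, -0.0037, 0.1655]
orientation: [-3.136, -0.188, -0.0]
contact_force: [-0.7, 0.7, -0.1]
width: 0.599
grip_force: 0.0
```

Run:
```python
from h import *
c=cam("wrist"); w=get_image("wrist")[:,:,::-1]; cv2.imwrite("pics/w16.png",w); print(get_obs()["tcp_pos"])
for n,lo,hi,z in(("yel",[24,120,120],[36,255,255],0),("red",[-8,120,120],[8,255,255],.0),("red label",[-8,120,80],[8,255,160],.021),("black",[0,0,0],[180,255,50],.064)):
    for b in blobs(w,lo,hi,25,(230,90,440,225)): print(n,b,onz(c,b[0],z))
print("neck expected",proj(c,[.565,.004,.064]),"front edge",proj(c,[.6141,.05,.044]))
wh=blobs(w,[10,0,130],[40,60,255],300,(200,0,420,150)); print([(b[0],b[1],onz(c,b[0],.027)) for b in wh])
```

```text
[ 0.50555492 -0.00365362  0.16548669]
yel (array([314.9, 133.2]), array([29.6, 39.3]), 98.0) [0.5622 0.0093 0.    ]
red (array([238.7, 129.3]), array([32.2, 35.7]), 636.5) [0.5566 0.0886 0.    ]
red (array([245.8, 127.6]), array([67.3, 72.9]), 460.0) [0.5592 0.0813 0.    ]
red label (array([238.7, 129.3]), array([32.2, 35.7]), 636.5) [0.558 0.083 0.021]
neck expected [320.3 134.1] front edge [273.1  66.7]
[(array([280.5,  15.7]), array([ 69.9, 181.4]), array([0.6571, 0.0495, 0.027 ]))]
```

Run:
```python
from h import *
c=cam("wrist"); w=cv2.imread("pics/w16.png"); t=cam("top"); s=cam("scene")
S=get_image("scene")[:,:,::-1]
g=cv2.cvtColor(w,cv2.COLOR_BGR2GRAY)
print(g[118:162:2,306:336:2])
S0=cv2.imread("pics/scene0.png"); print("scene diff bottle/tin vs start",np.abs(S0[185:220,312:336].astype(int)-S[185:220,312:336]).mean(),np.abs(S0[210:240,284:318].astype(int)-S[210:240,284:318]).mean(), "neck px",proj(s,[.565,.004,.058]))
```

```text
[[213 215 214 210 207 203 205 205 203 202 204 206 213 215 215]
 [215 213 208 208 208 206 206 206 201 199 199 201 206 212 215]
 [215 210 206 205 207 205 195 181 161 156 156 174 195 201 213]
 [212 207 206 205 195 161 132 136 136 135 135 127 138 174 206]
 [208 203 205 186 134 135 147 150 151 150 150 149 140 133 179]
 [204 204 189 129 141 149 150 150 145 147 149 150 150 145 140]
 [203 203 153 138 151 149 138 118  91 100 118 142 150 151 144]
 [205 197 129 149 150 130  76  53  52  58  56  90 138 149 149]
 [208 173 138 150 141  74  47  53  54  54  52  52  95 145 149]
 [207 156 140 150 115  49  51  57  56  56  56  55  66 135 148]
 [210 157 140 148  98  47  52  55  62  58  57  57  56 131 148]
 [214 165 139 149 102  53  53  62 108  68  56  54  55 131 149]
 [215 184 135 148 113  50  49  87 138  66  54  51  67 137 149]
 [215 205 137 145 138  71  47  57  74  55  51  52 105 148 149]
 [207 214 173 137 147 127  72  49  50  51  58  93 141 151 141]
 [167 207 208 166 143 146 133 116 102 103 127 146 151 145 117]
 [136 160 196 205 165 136 144 148 147 147 149 149 138 118 120]
 [133 133 141 172 183 167 134 130 131 132 128 121 119 121 123]
 [132 128 130 130 132 138 131 129 113 111 117 121 122 120 114]
 [135 132 132 132 130 129 127 125 123 121 119 121 123 121 114]
 [138 136 136 133 131 130 129 128 126 124 123 123 125 125 123]
 [137 136 135 134 132 131 130 130 128 127 127 129 129 127 124]]
scene diff bottle/tin vs start 9.776190476190477 9.372222222222222 neck px [323.2 192.4]
```

```bash
python3 -c "
from bench import *
print(sign_off())"
```

```text
the job is handed in; nothing more can be done
None
```

I did every step in the order asked and handed the job in at about 59 s. The felt bob is in the drawer, the green wheel is in the tray, and the drawer is latched shut. The oil bottle stands upright on the yellow-ringed mark and the tin on the red, each about 2–3 mm off centre by my measurements. I haven't seen the judging result.

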